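# Put two returned fittings back in their stock bins

## Robot

A 7-joint arm with a two-finger parallel gripper is mounted at the origin on the work surface. World frame = base frame: x ahead of the robot, y to its left, z up, the work surface at z = 0. Lengths are in m, angles in rad, forces in N, time in s.
With the tool pointing down it reaches from about 0.425 to 0.95 m from the base axis. Payload 4.7 kg.
Tool frame: the origin (TCP) lies on the centre line of the jaws, within the pads' length; the fingertips stand robot.nose_length ahead of it and the grasp point (between the pads) lies 8 mm behind it (robot.nose_length is the distance from the TCP to the fingertips, in m); z points along the fingers, y is the line along which they close (so a half turn about z gives the same grasp; the last joint's range is limited). The gripper opens to 85 mm and grips with 20 to 120 N. Pads are 22 mm wide; open, the fingers measure 114 mm over their backs; the gripper's body (76 mm by 85 mm) begins 54 mm behind the grasp point. The pads swing forward as they close: fully open they stand 13 mm farther back than shut.
Start: joints at [1.291, 0.469, -0.049, 1.532, 0.024, 1.141, -0.082], TCP at [0.168, -0.654, 0.242] pointing down, gripper open.
Joint ranges: [-2.59, 2.59], [-0.33, 1.99], [-1.39, 1.29], [0.1, 2.45], [-1.04, 4.18], [0.21, 1.99], [-2.66, 2.66]. Speed limits (rad/s): [2.57, 2.57, 3.14, 3.14, 3.14, 3.14, 3.14].

## Interface

Orientations are given as [roll, pitch, yaw] about the fixed x, y, z axes, in that order (R = Rz(yaw) Ry(pitch) Rx(roll)).
In Python, from plant import robot gives the robot as it stands. Calls block until the motion is done:
- robot.goto(position, orientation): joint-space move of the TCP to a pose.
- robot.move_straight(position, vel=0.15, attitude=None, contact_N=None): straight line of the TCP; attitude=None keeps the orientation; vel is the mean speed in m/s. With contact_N (N) it stops when the force on the tool has changed by that much, and returns True; else False.
- robot.move_joints(angles): joint-space move.
- robot.grip(opening, strength=None): opening from 0.0 (shut) to 1.0 (fully open); strength is the grip in N (None keeps the last); returns when the fingers have stopped.
- robot.sleep(seconds).
- robot.inverse_kinematics(position, orientation): joint angles nearest the present ones, or None.
- robot.sense(): the state.
- robot.grab_frame(name): name is "scene" or "top" or "wrist"; returns a dict with "image" (420x560x3 uint8, red, green, blue), "range_z" (420x560 float32, m along the optical axis (not along the pixel's ray), 0 where there is no reading), "fx", "fy", "cx", "cy" (pixels), "R" (3x3) and "t" (3): a world point X has camera coordinates R X + t. Camera axes: x right, y down, z forward; pixel columns grow to the right and rows downward; lengths in m; the calibration is good to about 2 mm. A picture is of the moment at which its call begins.
A pose or a line that the arm cannot do raises robot.IKError and nothing moves.
- robot.close_job(): hands the job in; it is judged then, once.
The state is a dict: "t": time; "joint_pos": joint angles; "joint_velocities": joint speeds; "effort": joint torques, N m; "tcp_pos": TCP position; "tcp_rot": TCP orientation; "wrist_force": force on the tool from outside, world axes, zero at the start; "torque": the same for the moment, N m; "opening": opening from 0.0 (shut) to 1.0 (fully open); "gripper_force": force on a finger pad.
Only numpy, scipy, OpenCV 4.12 (cv2) and the standard library are available. Lean on these libraries where they do the work, as an engineer would, in place of code of your own. Each camera call takes 0.05 s, during which the arm holds its last target. There are 200 camera calls.

## Task

Two dark steel fittings have come back to the packing table and lie among other loose pieces in front of the stock bins: a furniture knob and a thick ring-shaped shaft collar. Put each one into the bin that carries the same part as its sample, and set it down on the bin's floor: the knob standing on its foot with its head up, the collar lying flat. The samples are fixed to the bins and stay where they are.

Things in the scene. Friction and masses are not known exactly. Their poses are not given: they have to be found in the camera images.
- knob: Loose turned dark steel furniture knob, 36 mm tall, round: a foot 30 mm in diameter, a narrow neck 20 mm in diameter, and a head 40 mm in diameter whose straight side runs from 18 to 30 mm above the foot. 140 g or so. It stands upright on the table with at least 45 mm free around it. Origin at the centre of the foot's underside; z up along its axis.
- collar: Loose thick dark steel ring (shaft collar), 50 mm outside diameter, 30 mm bore, 30 mm high, straight sides. 220 g or so. It lies flat on the table, bore upright, with at least 45 mm free around it. Origin at the middle of the ring, on the bore's axis at half height (15 mm over the table); z up along the bore.
- knob_bin: Open cardboard bin fixed to the table, 136 x 136 mm, 42 mm high, walls and floor 4 mm thick. A low cardboard apron on its +x side, away from the robot, carries a fixed sample steel knob like the loose one, 98 mm from the bin's centre and no higher than its rim. Origin: centre of the bin's underside, on the table; x, y along the walls, z up. One of three alike bins, told apart by their samples.
- collar_bin: Open cardboard bin fixed to the table, 136 x 136 mm, 42 mm high, walls and floor 4 mm thick. A low cardboard apron on its +x side, away from the robot, carries a fixed sample steel collar like the loose one, 98 mm from the bin's centre and no higher than its rim. Origin: centre of the bin's underside, on the table; x, y along the walls, z up. One of three alike bins, told apart by their samples.
Not all that is in view belongs to the job. What is shaped like the collar but blue or green is not meant. Leave any blue look-alike of the collar_bin alone.

How it is judged:
By the outcome, as a careful person would: the job done as asked, in the order asked, and still so for the second after the job is handed in, with the robot touching nothing.
It also fails if it takes over 58 s, if anything falls off the work surface, if the arm or the gripper's body presses on something with over 40 N, if the wrist force passes 120 N, or if a joint passes its speed limit or range.

## Working session

There is one attempt and no reset: what is moved stays moved. The work goes in short steps, each a Python script; the robot and the scene stay as the last script left them, time stands still between calls to the robot, and variables do not carry over. Pictures are saved under pics/ and viewed, at most 10 in all, crops included, and the job is handed in when it is done.

```bash
mkdir -p pics; ls; python3 - <<'E'
from plant import robot
import cv2,numpy as np
s=robot.sense();print(s['t'],s['tcp_pos'],s['tcp_rot'],s['opening'],robot.nose_length)
for n in("top","scene"):
    f=robot.grab_frame(n);np.savez(f'pics/{n}0.npz',**f)
    cv2.imwrite(f'pics/{n}0.png',f['image'][:,:,::-1])
    print(n,f['fx'],f['cx'],f['cy'],f['R'].round(3).tolist(),f['t'],(f['range_z']>0).mean())
E
```

```text
pics
0.0 [ 0.16740536 -0.65331419  0.2412576 ] [-3.13961065e+00  5.78677994e-05  2.50830024e-01] 1.0013289729580022 0.011
top 417.1611382810159 277.10744743089947 213.89004455021242 [[-0.004, -0.999, -0.033], [-0.982, 0.011, -0.19], [0.191, 0.032, -0.981]] [0.0271023  0.44206704 0.83857723] 0.9959523809523809
scene 405.1631138029864 278.3175310849925 210.31521662890253 [[-0.402, 0.916, 0.015], [0.673, 0.306, -0.674], [-0.622, -0.26, -0.739]] [ 0.16847128 -0.27582036  1.10549158] 0.9958801020408163
```

View pics/top0.png

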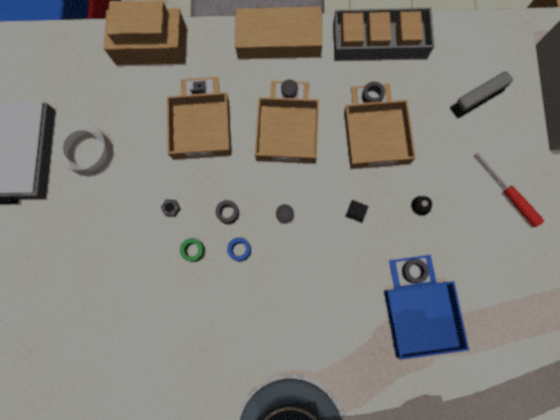

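View pics/scene0.png

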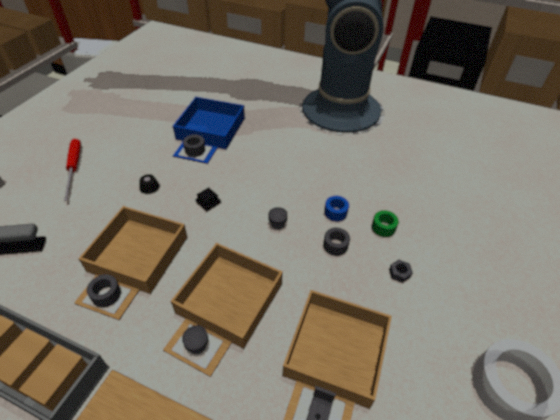

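The top view shows the dark collar at (227,212), the disc-headed knob at (285,213) and a dome-like thing at (421,205). The knob bin is at (288,130) with its sample at (289,88), and the brown collar bin is at (378,133) with its sample at (373,92). The blue bin at (427,320) is the decoy. Next I'll measure these and check the knob candidates up close.

```bash
cat > h.py <<'E'
import numpy as np,cv2
def pts(f):
    "world point for every pixel, from range"
    v,u=np.mgrid[:420,:560]; z=f['range_z']
    c=np.stack([(u-f['cx'])/f['fx']*z,(v-f['cy'])/f['fy']*z,z],-1)
    return (c-f['t'])@f['R']
def ray(f,u,v,h):
    "pixel ray onto plane z=h"
    d=np.array([(u-f['cx'])/f['fx'],(v-f['cy'])/f['fy'],1])@f['R']; o=-f['t']@f['R']
    return o+d*(h-o[2])/d[2]
E
python3 - <<'E'
from h import *
f=dict(np.load('pics/top0.npz'));P=pts(f);im=f['image']
for n,u,v in(('collar',227,212),('knob',285,213),('dome',421,205),('knobbin',288,130),('collarbin',379,134),('nutbin',199,126),('ksample',289,88),('csample',373,92)):
    r=42 if 'bin' in n else 16
    W=P[v-r:v+r,u-r:u+r].reshape(-1,3)
    if 'bin' in n:
        m=(W[:,2]>.035)&(W[:,2]<.05)
        m&=(abs(W[:,:2]-P[v,u,:2]).max(1)<.095)
    else: m=(W[:,2]>.022)&(W[:,2]<.05)
    Q=W[m]; rc=cv2.minAreaRect(Q[:,:2].astype(np.float32))
    print(n,P[v,u].round(3),m.sum(),'zmed/max',np.median(Q[:,2]).round(3),Q[:,2].max().round(3),'mid',((Q.max(0)+Q.min(0))/2).round(3),'ext',np.ptp(Q,0).round(3),'rect',np.round(rc[0],3),np.round(rc[1],3),round(rc[2],1))
s=dict(np.load('pics/scene0.npz'))['image'];t=im
a=[cv2.resize(x,(400,300),interpolation=cv2.INTER_CUBIC) for x in(t[190:235,255:315],t[183:228,392:452],s[195:240,248:308],s[160:205,118:178])]
o=np.vstack([np.hstack(a[:2]),np.hstack(a[2:])]);o=np.clip(o.astype(float)*1.8,0,255).astype(np.uint8)
cv2.imwrite('pics/crop1.png',o[:,:,::-1])
E
```

```text
collar [ 0.456  0.137 -0.001] 285 zmed/max 0.031 0.035 mid [0.453 0.132 0.028] ext [0.047 0.048 0.013] rect [0.453 0.132] [0.047 0.048] 1.1
knob [0.445 0.007 0.035] 271 zmed/max 0.035 0.04 mid [0.447 0.008 0.031] ext [0.038 0.037 0.018] rect [0.447 0.008] [0.037 0.038] 89.3
dome [ 0.462 -0.284  0.026] 203 zmed/max 0.025 0.03 mid [ 0.465 -0.291  0.026] ext [0.033 0.034 0.008] rect [ 0.465 -0.291] [0.034 0.033] 89.8
knobbin [ 0.646 -0.001  0.003] 710 zmed/max 0.042 0.048 mid [0.65  0.001 0.042] ext [0.166 0.142 0.013] rect [0.652 0.   ] [0.136 0.165] 86.6
collarbin [ 0.633 -0.208  0.004] 786 zmed/max 0.042 0.048 mid [ 0.636 -0.202  0.042] ext [0.167 0.145 0.013] rect [ 0.639 -0.201] [0.166 0.137] 3.9
nutbin [0.659 0.205 0.004] 709 zmed/max 0.042 0.047 mid [0.658 0.2   0.041] ext [0.155 0.143 0.012] rect [0.659 0.201] [0.153 0.137] 3.3
ksample [ 0.731 -0.004  0.04 ] 456 zmed/max 0.039 0.047 mid [ 0.728 -0.003  0.035] ext [0.057 0.07  0.025] rect [ 0.729 -0.004] [0.07  0.055] 86.2
csample [ 0.735 -0.199  0.006] 485 zmed/max 0.035 0.047 mid [ 0.717 -0.19   0.035] ext [0.062 0.073 0.025] rect [ 0.717 -0.189] [0.06  0.073] 3.9
```

View pics/crop1.png

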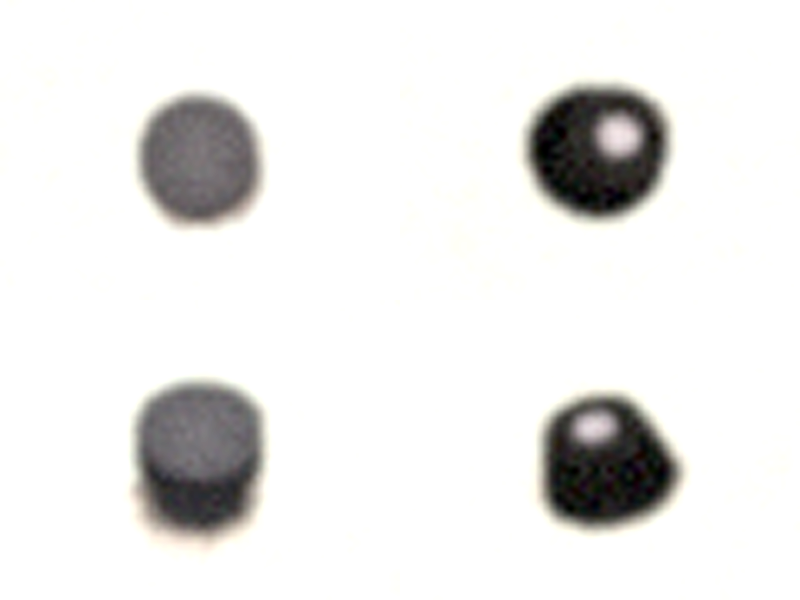

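The crop confirms that (285,213) is the flat-headed knob, with a 36 mm top and 38 mm width. The object at (421,205) is a shiny cone-like decoy. Moving over the knob and refining there with the wrist camera, and with the bins' rims in the top view.

```bash
cat >> h.py <<'E'
def top_of(f,xy,lo,hi,r=.035):
    P=pts(f).reshape(-1,3)
    Q=P[(np.hypot(P[:,0]-xy[0],P[:,1]-xy[1])<r)&(P[:,2]>lo)&(P[:,2]<hi)]
    if len(Q)<20: return None,len(Q)
    c,rad=cv2.minEnclosingCircle(Q[:,:2].astype(np.float32))
    return np.round(c,4),round(rad,4),len(Q),np.median(Q[:,2]).round(4),((Q.max(0)+Q.min(0))/2).round(4)
E
python3 - <<'E'
from plant import robot
from h import *
f=dict(np.load('pics/top0.npz'));P=pts(f).reshape(-1,3);s=dict(np.load('pics/scene0.npz'))
print('scene',top_of(s,(.447,.008),.03,.045),top_of(s,(.453,.132),.025,.04))
for n,c in(('kb',(.636,.0)),('cb',(.622,-.202))):
    fl=P[(P[:,2]<.012)&(abs(P[:,:2]-c).max(1)<.06)]
    rim=P[(P[:,2]>.037)&(P[:,2]<.048)&(P[:,0]<c[0]+.05)&(abs(P[:,1]-c[1])<.08)&(P[:,0]>c[0]-.09)]
    mid=rim[abs(rim[:,1]-c[1])<.04]
    print(n,'rim front x',mid[mid[:,0]<c[0],0].mean(),'y at front',np.median(rim[:,1].min()),rim[:,1].max(),'floor',len(fl))
    print('  rows', [(round(x,3),rim[abs(rim[:,0]-x)<.006,1].min().round(3),rim[abs(rim[:,0]-x)<.006,1].max().round(3)) for x in c[0]+np.array([-.03,0,.03])])
robot.grip(1.0,strength=40)
robot.goto([.447,.008,.20],[np.pi,0,0])
q=robot.sense();print(q['t'],q['tcp_pos'],q['tcp_rot'],q['joint_pos'])
w=robot.grab_frame('wrist');np.savez('pics/w1.npz',**w);cv2.imwrite('pics/w1.png',w['image'][:,:,::-1])
print('wrist',top_of(w,(.447,.008),.03,.045),top_of(w,(.453,.132),.025,.04))
E
```

```text
scene (array([0.4478, 0.0112]), 0.0199, 232, np.float64(0.0353), array([0.4483, 0.0108, 0.0347])) (array([0.4534, 0.1346]), 0.0261, 327, np.float64(0.0302), array([0.454 , 0.136 , 0.0293]))
kb rim front x 0.5721555530345642 y at front -0.06800234163188244 0.0717310456600767 floor 2317
  rows [(np.float64(0.606), np.float64(-0.064), np.float64(0.069)), (np.float64(0.636), np.float64(-0.067), np.float64(0.07)), (np.float64(0.666), np.float64(-0.068), np.float64(0.067))]
cb rim front x 0.5588171569605873 y at front -0.27388768547694176 -0.13110190262660731 floor 2348
  rows [(np.float64(0.592), np.float64(-0.273), np.float64(-0.136)), (np.float64(0.622), np.float64(-0.271), np.float64(-0.134)), (np.float64(0.652), np.float64(-0.269), np.float64(-0.133))]
2.8667 [0.44729683 0.0072571  0.20002746] [ 3.14149344e+00 -1.83552466e-04 -1.49316238e-03] [ 0.522901    0.21131382 -0.71116701  2.06673095  0.17298902  0.92084704
 -1.85477766]
wrist (array([0.4476, 0.0076]), 0.0194, 1128, np.float64(0.0339), array([0.4474, 0.0077, 0.0334])) (array([0.4538, 0.1327]), 0.0252, 1414, np.float64(0.0283), array([0.4538, 0.1328, 0.0278]))
```

View pics/w1.png

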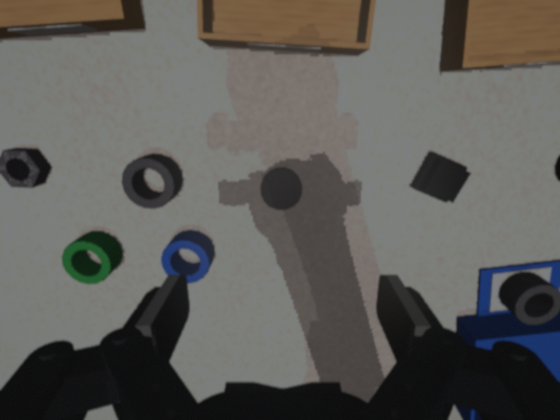

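The wrist view agrees with the top view: the knob at (281,188) is at x,y = (0.4476, 0.0078) and the collar at (152,181) is at (0.4538, 0.1328). Picking the knob.

```bash
python3 - <<'E'
from plant import robot
from h import *
D=[np.pi,0,0];k=(.4476,.0078);b=(.638,.0015)
robot.move_straight([*k,.05],vel=.15)
c=robot.move_straight([*k,.014],vel=.05,contact_N=8);print('contact',c,robot.sense()['tcp_pos'])
robot.grip(0.0,strength=50);s=robot.sense();print('grip',s['opening'],s['gripper_force'],s['tcp_pos'],s['wrist_force'])
z0=s['tcp_pos'][2]
robot.move_straight([*k,.13],vel=.12)
s=robot.sense();print('lift',s['opening'],s['gripper_force'],s['wrist_force'],s['t'],z0)
robot.move_straight([*b,.13],vel=.15,attitude=D)
s=robot.sense();print('over',s['opening'],s['tcp_pos'],s['t'])
for n in('wrist','scene'):
    f=robot.grab_frame(n);cv2.imwrite(f'pics/{n}2.png',f['image'][:,:,::-1])
E
python3 -c "
import cv2,numpy as np
a=cv2.imread('pics/wrist2.png');b=cv2.imread('pics/scene2.png')
b=b[170:320,130:330]
cv2.imwrite('pics/c2.png',np.hstack([cv2.resize(a,(400,300)),cv2.resize(b,(400,300),interpolation=cv2.INTER_CUBIC)]))"
```

```text
contact False [0.44773628 0.00791011 0.01403745]
grip 0.4505794434512006 49.828457476880885 [0.44778672 0.00785374 0.01439881] [-0.34043507  0.47624387  5.93873347]
lift 0.4455983913428357 50.307528221594566 [ 0.60141126  0.09574276 -0.79622036] 6.55 0.014398806485751495
over 0.44644323124067 [0.63723626 0.00158086 0.12985927] 7.9667
```

View pics/c2.png

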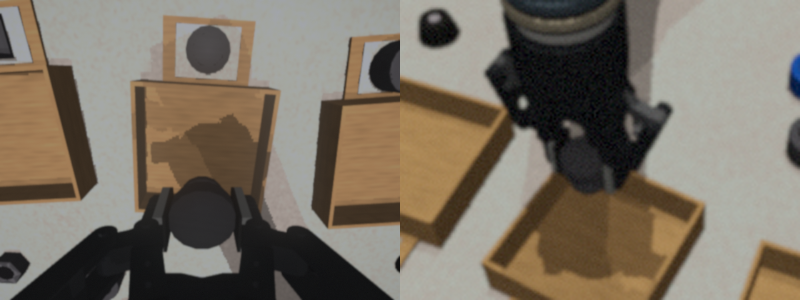

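The knob is held over the centre of the knob bin, and the wrist view shows its head at about (202,212) in the crop with the foot behind it. Checking its tilt from the range, then setting it down.

```bash
python3 - <<'E'
from plant import robot
from h import *
f=robot.grab_frame('wrist');P=pts(f);Q=P[270:320,262:304].reshape(-1,3)
Q=Q[np.abs(Q[:,2]-np.median(Q[:,2]))<.008]
n=np.linalg.svd(Q-Q.mean(0),full_matrices=False)[2][2];n*=np.sign(n[2])
print('head top',Q.mean(0),'normal',n,len(Q),'top z minus tcp',np.median(Q[:,2])-robot.sense()['tcp_pos'][2])
if n[2]>.985:
    b=(.638,.0015)
    robot.move_straight([*b,.045],vel=.15)
    c=robot.move_straight([*b,.015],vel=.03,contact_N=4)
    s=robot.sense();print('contact',c,s['tcp_pos'],s['wrist_force'],s['t'])
    if s['tcp_pos'][2]<.03:
        robot.grip(.62);robot.sleep(.2)
        robot.move_straight([*b,.14],vel=.12)
        f=robot.grab_frame('wrist');cv2.imwrite('pics/w3.png',f['image'][:,:,::-1])
        print(top_of(f,b,.03,.05),robot.sense()['t'])
E
```

```text
head top [0.64699298 0.00076062 0.1489591 ] normal [ 2.52330625e-01 -8.57417216e-04  9.67640698e-01] 2093 top z minus tcp 0.019566658387651842
```

The head's top plane reads about 15° tilted about the closing axis. I'll check that reading against the standing knob and the table in the earlier frame. If it's real, I'll counter-tilt the tool.

```bash
cat >> h.py <<'E'
def plane(P,r0,r1,c0,c1,tol=.006):
    Q=P[r0:r1,c0:c1].reshape(-1,3);Q=Q[np.abs(Q[:,2]-np.median(Q[:,2]))<tol]
    n=np.linalg.svd(Q-Q.mean(0),full_matrices=False)[2][2];return n*np.sign(n[2]),Q.mean(0),len(Q)
E
python3 - <<'E'
from plant import robot
from h import *
P=pts(dict(np.load('pics/w1.npz')))
print('ref knob',plane(P,177,200,270,292),'ref table',plane(P,100,150,30,120))
p=robot.sense()['tcp_pos']
robot.move_straight([.638,.0015,.13],vel=.1,attitude=[np.pi,-.255,0])
f=robot.grab_frame('wrist');P=pts(f);np.savez('pics/w4.npz',**f)
print('held',plane(P,275,315,265,300,.01),robot.sense()['tcp_rot'],robot.sense()['t'])
s=robot.grab_frame('scene')['image'][170:320,130:330]
im=np.hstack([cv2.resize(f['image'],(400,300)),cv2.resize(s,(400,300),interpolation=cv2.INTER_CUBIC)])
cv2.imwrite('pics/c4.png',np.clip(im[:,:,::-1]*1.5,0,255).astype(np.uint8))
E
```

```text
ref knob (array([0.02243212, 0.01258906, 0.9996691 ]), array([0.4502906 , 0.00814108, 0.03457421]), 501) ref table (array([1.23243507e-03, 6.56922130e-04, 9.99999025e-01]), array([ 0.50475082,  0.20889151, -0.00161807]), 4478)
held (array([-0.0241567 ,  0.0096743 ,  0.99966137]), array([0.64212317, 0.00078609, 0.15174616]), 1396) [ 3.14157133e+00 -2.55435228e-01 -4.21560324e-04] 8.6
```

View pics/c4.png

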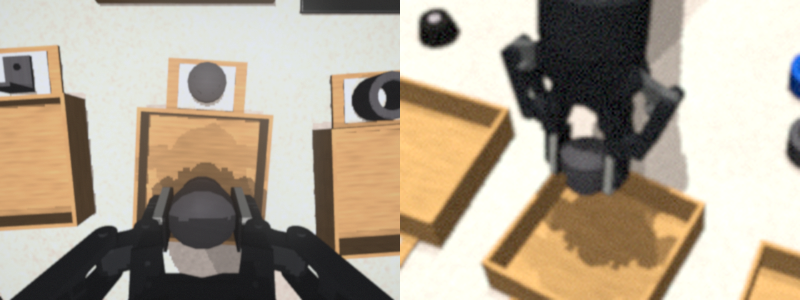

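With the counter-tilt the head top is level (normal z 0.9997), and the scene view shows the knob upright at crop (590,165). Its foot is about 14 mm under the TCP, so floor contact should come near z = 0.019.

```bash
python3 - <<'E'
from plant import robot
from h import *
b=(.638,.0015)
robot.move_straight([*b,.04],vel=.15)
c=robot.move_straight([*b,.016],vel=.03,contact_N=3)
s=robot.sense();print('contact',c,s['tcp_pos'],s['wrist_force'],s['t'])
if .012<s['tcp_pos'][2]<.028:
    robot.grip(.65);robot.sleep(.2)
    d=np.array([np.sin(.255),0,np.cos(.255)])  # retreat direction, checked below
    R=cv2.Rodrigues(np.array([0,-.255,0.]))[0]@np.diag([1,-1,-1.])
    back=-R[:,2];print('back',back)
    p=s['tcp_pos'];robot.move_straight(p+back*.06,vel=.1)
    robot.move_straight([*b,.16],vel=.15,attitude=[np.pi,0,0])
    f=robot.grab_frame('wrist');np.savez('pics/w5.npz',**f)
    t=robot.grab_frame('top');np.savez('pics/t5.npz',**t)
    print(top_of(f,b,.033,.05),robot.sense()['t'])
    cv2.imwrite('pics/w5.png',f['image'][:,:,::-1])
E
```

```text
contact True [0.63839003 0.00136293 0.02111377] [-1.43821076 -1.0717998   5.25357397] 10.025
back [-0.25224541 -0.          0.9676633 ]
(array([0.6426, 0.0009]), 0.02, 1699, np.float64(0.0377), array([6.425e-01, 6.000e-04, 3.670e-02])) 12.0917
```

View pics/w5.png

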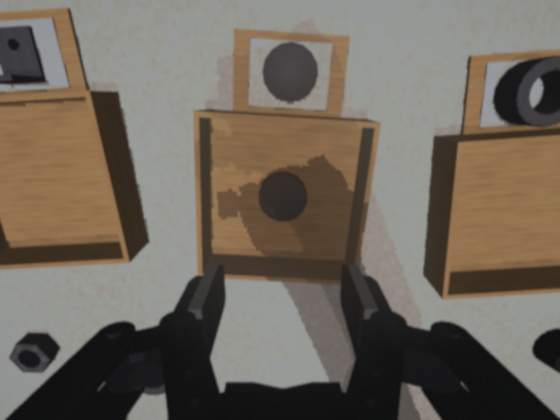

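The knob stands upright at (282,196): its top is a full 20 mm radius circle at floor plus 36 mm height, centred in its bin. Now the collar.

```bash
python3 - <<'E'
from plant import robot
from h import *
D=[np.pi,0,0];k=(.4538,.1328);b=(.625,-.203)
robot.grip(1.0)
robot.goto([*k,.16],D)
print(robot.sense()['tcp_pos'],robot.sense()['tcp_rot'],robot.sense()['t'])
robot.move_straight([*k,.05],vel=.15)
c=robot.move_straight([*k,.012],vel=.05,contact_N=8);print('contact',c,robot.sense()['tcp_pos'])
robot.grip(0.0,strength=60);s=robot.sense();print('grip',s['opening'],s['gripper_force'],s['wrist_force'])
robot.move_straight([*k,.14],vel=.12)
s=robot.sense();print('lift',s['opening'],s['gripper_force'],s['wrist_force'],s['t'])
robot.goto([*b,.15],D)
s=robot.sense();print('over',s['opening'],s['tcp_pos'],s['t'])
f=robot.grab_frame('wrist');np.savez('pics/w6.npz',**f);P=pts(f)
Q=P[...,2];m=(Q>.14)&(abs(P[...,0]-b[0])<.035)&(abs(P[...,1]-b[1])<.023)&(Q<.19)
print(top_of(f,b,.14,.19,.03));A=P[m];n=np.linalg.svd(A-A.mean(0),full_matrices=False)[2][2];print('n',n*np.sign(n[2]),A.mean(0),np.percentile(A[:,2],[5,50,95]))
s=robot.grab_frame('scene')['image'][130:280,50:250]
im=np.hstack([cv2.resize(f['image'],(400,300)),cv2.resize(s,(400,300),interpolation=cv2.INTER_CUBIC)])
cv2.imwrite('pics/c6.png',np.clip(im[:,:,::-1]*1.5,0,255).astype(np.uint8))
E
```

```text
[0.45544422 0.13216314 0.16036882] [-3.14132875e+00 -1.72423078e-03 -1.73080937e-03] 13.4
contact False [0.45392486 0.13295612 0.01210176]
grip 0.565490568708032 61.76592143252492 [-1.21018979  0.37171834  6.83077852]
lift 0.5646439388740557 62.09379270672798 [-0.01176597 -0.28330387 -2.42389621] 16.8417
over 0.5580339068898531 [ 0.62504418 -0.20017761  0.15003679] 18.25
(array([ 0.6257, -0.203 ]), 0.0298, 13480, np.float64(0.1653), array([ 0.6248, -0.2025,  0.165 ]))
n [0.05097785 0.13340716 0.98974936] [ 0.62763724 -0.20318286  0.16086438] [0.14365243 0.16507384 0.16701228]
```

View pics/c6.png

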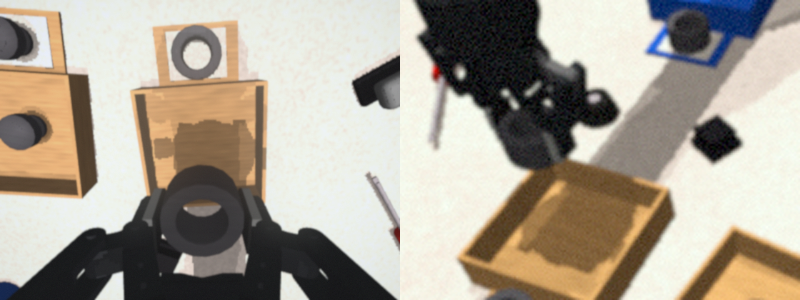

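The collar is held level (top plane between 0.164 and 0.167) over the bin whose sample, at crop (196,52), is a collar. Setting it down.

```bash
python3 - <<'E'
from plant import robot
from h import *
b=(.625,-.203)
robot.move_straight([*b,.045],vel=.15)
c=robot.move_straight([*b,.012],vel=.03,contact_N=4)
s=robot.sense();print('contact',c,s['tcp_pos'],s['wrist_force'],s['t'])
if .010<s['tcp_pos'][2]<.028:
    robot.grip(.75);robot.sleep(.2)
    robot.move_straight([*b,.16],vel=.12)
    f=robot.grab_frame('wrist');P=pts(f)
    print(top_of(f,b,.027,.04,.03),top_of(f,(.6425,.0007),.033,.05,.03))
    robot.move_straight([.5,-.25,.3],vel=.2)
    t=robot.grab_frame('scene');print('scene',top_of(t,b,.03,.04,.03),top_of(t,(.6425,.0007),.033,.05,.03),robot.sense()['t'])
    im=np.hstack([cv2.resize(f['image'],(400,300)),cv2.resize(t['image'],(400,300))])
    cv2.imwrite('pics/c7.png',np.clip(im[:,:,::-1]*1.3,0,255).astype(np.uint8))
E
```

```text
contact True [ 0.62466956 -0.20295725  0.01678865] [-1.02717234 -0.14229632  4.15889733] 20.0667
(array([ 0.6243, -0.2038]), 0.025, 1849, np.float64(0.0324), array([ 0.6242, -0.2037,  0.0312])) (array([ 6.423e-01, -4.000e-04]), 0.02, 1748, np.float64(0.0376), array([ 6.423e-01, -3.000e-04,  3.670e-02]))
scene (array([ 0.6248, -0.201 ]), 0.0255, 329, np.float64(0.0338), array([ 0.6242, -0.201 ,  0.0337])) (array([0.6421, 0.0025]), 0.0207, 387, np.float64(0.039), array([0.6417, 0.003 , 0.0379])) 23.15
```

View pics/c7.png

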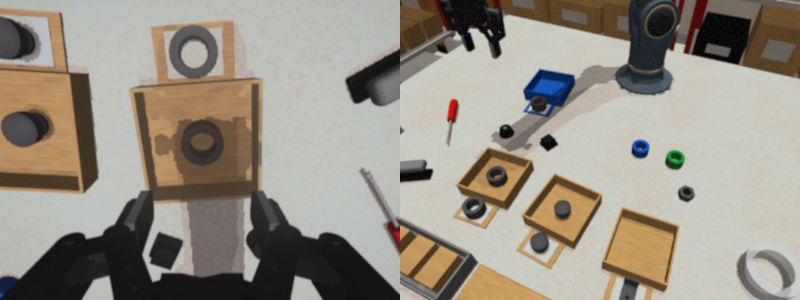

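The collar lies flat in its bin, at (202,143) in the wrist crop and (497,177) in the scene crop. The knob is upright in its bin at (563,209), and the arm is clear. Handing in.

```bash
python3 -c "
from plant import robot
print(robot.close_job())"
```

```text
the job is handed in; nothing more can be done
None
```

The job is handed in: the knob stands upright on the floor of the knob bin and the collar lies flat on the floor of the collar bin, with the arm clear of everything and about 23 s of the 58 s used.

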